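# Lean a plate on the marking stand and hold the dead-man lever level

## Task

Take the red plate out of the green rack and lean it, centred, against the slanted aluminium rest of the marking stand, lower edge on the ledge, and let go of it. Then press the yellow-padded dead-man lever down until it is level, its pointer at the green band, and finish still holding it there; never push it down to its bottom stop, which would trip the marker. Leave everything else on the table where it is.

Things in the scene. Friction and masses are not known exactly. Their poses are not given: they have to be found in the camera images.
- red_plate: red plate, 8 mm thick (its x) by 100 wide (y) by 120 tall (z), 0.2 to 0.42 kg, four black dots. Origin at the plate's centre. Starts upright in one of the rack's two slots, underside 12 mm and top edge 132 mm above the table. Pinch it by the top edge, across the 8 mm, from above. Its faces are alike; it may be turned round or upside down.
- bare_plate: bare steel-coloured plate of the same size and origin, in the rack's other slot, 90 mm away; bystander
- rack: fixed green rack, 170 (x) by 130 (y) mm base 12 mm thick; two slots running along its y, centred at x = -45 and +45 mm, each 11 mm wide, walls 6 mm thick and up to 52 mm above the table (plate stands 40 mm deep in the slot). Origin at the centre of its underside, z up.
- stand: fixed marking stand: dark base 130 mm wide (y), from x = -55 to +120 mm, 12 mm thick; carries rest and, at x = 50 to 118 mm, a white and black marking head 74 mm high, 70 mm wide. Origin on its underside, right below the origin of rest; z up, x level from the rest towards the marking head, which is on the robot's side.
- rest: slanted aluminium back and ledge on the stand. Origin mid width in their corner, 28 mm above the table. z: up the back's surface, 0.35 rad off vertical, leaning to the stand's -x; x: square out of it, to the marking head; y: along the corner. Back 72 mm high, 120 wide, 8 thick; nothing above it. Ledge 35 mm deep, square to the back, sloping down to it. Seated plate's centre: x 4, y 0, z 60 mm.
- console: fixed grey console, base 170 (x) by 90 (y) by 20 mm. Origin at the centre of its underside, z up. The lever's hinge pin is along y at x = 50, 85 mm above the table, between cheeks 100 mm high; the lever points to -x. An index post at x = -30, y = 62 mm, 130 mm high, is white above, green from 75 to 95 mm above the table (level position), red below.
- deadman (a joint): angle of the dead-man lever, rad: 0 released (end pointing up 0.40 rad above level), 0.40 level, 0.75 on the bottom stop. A spring returns it to 0; pressed at the pad's centre it takes roughly 1.5 N to start, 5 N when level and 8 N at the bottom.
- deadman_pad (a point): centre of the top face of the lever's yellow pad (50 mm along the lever, 46 wide, 16 thick), 95 mm from the hinge axis, 8 mm above the lever's mid-plane; about 129 mm above the table when released; 93 mm, and at console x = -45 mm, y = 0, when level. A black pointer sticks out from the pad towards the index post.
- spray_can: blue-labelled spray can, 54 mm diameter, 130 mm high, origin at the centre of its underside, z up; bystander
- screw_jar: jar, 68 mm diameter, 75 mm high, origin at the centre of its underside, z up; bystander
- discs: stack of black and orange grinding discs, 100 mm diameter, 21 mm high, origin at the centre of its underside, z up; bystander
- tin: open metal tin, 70 mm diameter, 70 mm high, origin at the centre of its underside, z up; bystander
- hammer: hammer lying by the left edge of the work area; bystander
- wrench: wrench lying by the right edge of the work area; bystander
Things that resemble listed ones, but are neither listed nor needed, are in the scene too. Of the things like the red_plate, leave any that is purple; of the rest the larger one is meant.

How it is judged:
On the way, in this order (a step that is already met when the one before it is completed fails the run):
1. the red plate leans on the rest, its lower edge on the ledge, let go (angle between the x axis of red_plate and the x axis of rest, either way round below 0.17 rad and x of red_plate in the frame of rest between -0.004 and 0.016 m and y of red_plate in the frame of rest between -0.025 and 0.025 m and z of red_plate in the frame of rest between 0.052 and 0.068 m and contact force between red_plate and rest above 0.5 N and contact force between red_plate and the arm below 0.1 N and contact force between red_plate and the fingers below 0.1 N and linear speed of red_plate below 0.02 m/s), for 0.3 s.
2. the robot presses the dead-man lever level (value of joint deadman between 0.29 and 0.51 rad and contact force between any of the fingers, the arm and deadman above 1.5 N), for 0.3 s.
At the end, for the whole second after the job is handed in: Ends with the robot pressing the lever (over 1.5 N) within 0.11 rad of level, still; the red plate, untouched, leans on the rest: parallel within 0.17 rad, centred within 25 mm, its centre 52 to 68 mm up the slope from the ledge (seated 60) and at most 12 mm off the back (all of step 1 and all of step 2 and velocity of joint deadman between -0.1 and 0.1 rad/s); the arm keeps its last pose, push and grip.
It fails at once if the dead-man lever is pushed to its bottom stop (joint over 0.70) (value of joint deadman above 0.7 rad).
It fails at once if another loose thing is moved by more than 25 mm (distance of any of bare_plate, spray_can, screw_jar, discs, tin, hammer, wrench from where it was at the start of the episode above 0.025 m).
It also fails if it takes over 48 s, if anything falls off the work surface, if the arm or the gripper's body presses on something with over 40 N, if the wrist force passes 120 N, or if a joint passes its speed limit or range.

## Robot

A 7-joint arm with a two-finger parallel gripper is mounted at the origin on the work surface. World frame = base frame: x ahead of the robot, y to its left, z up, the work surface at z = 0. Lengths are in m, angles in rad, forces in N, time in s.
With the tool pointing down it reaches from about 0.4 to 0.75 m from the base axis. Payload 19.5 kg.
Tool frame: the origin (TCP) lies midway between the tips of the shut fingers; the grasp point (between the pads) lies 19 mm behind it; z points along the fingers, y is the line along which they close (so a half turn about z gives the same grasp; the last joint's range is limited). The gripper opens to 85 mm and grips with 20 to 120 N. Pads are 22 mm wide; open, the fingers measure 114 mm over their backs; the gripper's body (76 mm by 85 mm) begins 54 mm behind the grasp point. The pads swing forward as they close: fully open they stand 13 mm farther back than shut.
Start: joints at [1.13, 0.707, -0.028, 1.485, 0.022, 0.951, -0.075], TCP at [0.223, -0.53, 0.231] pointing down, gripper open.
Joint ranges: [-2.71, 2.71], [-0.32, 2.16], [-1.57, 1.52], [0, 2.45], [-1.46, 4.6], [0, 2.02], [-2.83, 2.83]. Speed limits (rad/s): [1.89, 1.89, 2.57, 2.57, 3.01, 3.01, 3.01].

## Interface

Orientations are given as a unit quaternion [x, y, z, w].
In Python, from bench import ctrl, optics, workorder gives the robot as it stands. The module is installed in compiled form; this text tells all that it offers.
- The arm moves only by the shell command python3 -m pendant 'ROWS' [OPENING] [FORCE]. ROWS is JSON, a list of rows, each a list of 2 entries, a list of its own where there are three numbers: the shift along the tool's x, y, z in m, then the turn, a rotation vector about the tool's x, y, z in rad. A call has 1 to 8 rows; each row is the pose to reach, as a shift and turn from the pose commanded when the call began, along the tool's axes at that moment; what a row does not reach only later rows make up. A row lasts 1/10 s, in which the tool goes at most 50 mm and 8.59 degrees, less where a joint would pass 70% of its speed; a pose out of reach is approached as far as the arm can. A call with a gripper value outside its range is refused whole. OPENING is the opening, from -1 (shut) to 1 (fully open), set as the call begins (- or left out, the last holds). The fingers move at their own pace and stop on an object; FORCE is the grip in N (left out, the last holds). Time passes only in rows, so rows that repeat a pose let the fingers close. It gives the time, the measured TCP pose, the force, the opening and the grip force at its end, in the units of the state.
- ctrl.get_state(): the state, without advancing time (a new reading comes with each control period).
- optics.read_camera(name): name is "side" or "top"; returns the picture (480x640x3 uint8, red, green, blue); there is no depth.
- optics.camera_params(name): a dict with "mtx" (3x3 intrinsics, pixels), "R" (3x3) and "t" (3): a world point X has camera coordinates R X + t. Camera axes: x right, y down, z forward; pixel columns grow to the right and rows downward; lengths in m; the calibration is good to about 2 mm. A picture is of the moment at which its call begins. camera_params takes no time and is no camera call.
- workorder.job_done(): hands the job in; it is judged then, once.
The state is a dict: "time_s": time; "q": joint angles; "qd": joint speeds; "tau": joint torques, N m; "tool_pos": TCP position; "orientation": TCP orientation; "wrist_force": force on the tool from outside, world axes, zero at the start; "moment": the same for the moment, N m; "gripper_width": finger opening in m; "grip_force": force on a finger pad.
Only numpy, scipy, OpenCV 4.12 (cv2) and the standard library are available. Lean on these libraries where they do the work, as an engineer would, in place of code of your own. Each camera call takes 0.05 s, during which the arm holds its last target. There are 200 camera calls.

## Working session

There is one attempt and no reset: what is moved stays moved. The work goes in short steps, Python scripts to look and compute and a shell command to move; the robot and the scene stay as the last step left them, time stands still between calls to the robot, and variables do not carry over. Pictures are saved under pics/ and viewed, at most 10 in all, crops included, and the job is handed in when it is done.

```bash
mkdir -p pics; python3 - <<'E'
from bench import ctrl, optics
import cv2,numpy as np
s=ctrl.get_state();print({k:np.round(v,3) for k,v in s.items()})
for n in("top","side"):
    im=optics.read_camera(n);cv2.imwrite(f"pics/{n}0.png",im[:,:,::-1]);p=optics.camera_params(n)
    print(n,np.round(p["mtx"],1).tolist(),np.round(p["R"],3).tolist(),np.round(p["t"],3), np.round(-p["R"].T@p["t"],3))
E
```

```text
{'time_s': np.float64(0.0), 'q': array([ 1.13 ,  0.707, -0.028,  1.485,  0.022,  0.951, -0.075]), 'qd': array([-0.001, -0.   , -0.001,  0.   ,  0.   , -0.001, -0.   ]), 'tau': array([ 3.0000e-03, -8.8321e+01,  1.2350e+00, -2.3617e+01,  1.7000e-02,
        6.0000e-03, -0.0000e+00]), 'tool_pos': array([ 0.223, -0.53 ,  0.231]), 'orientation': array([ 0.98 ,  0.198, -0.   , -0.001]), 'wrist_force': array([ 0.233, -0.286, -0.356]), 'moment': array([-0.025,  0.044, -0.048]), 'grip_force': np.float64(0.0), 'gripper_width': np.float64(0.085)}
top [[485.3, 0.0, 314.2], [0.0, 485.3, 237.2], [0.0, 0.0, 1.0]] [[-0.012, -1.0, 0.001], [-0.983, 0.011, -0.184], [0.184, -0.003, -0.983]] [-0.017  0.578  1.464] [ 0.298 -0.019  1.546]
side [[449.6, 0.0, 323.1], [0.0, 449.6, 235.8], [0.0, 0.0, 1.0]] [[-0.921, -0.389, -0.003], [-0.241, 0.577, -0.78], [0.306, -0.718, -0.625]] [0.51  0.231 1.061] [0.201 0.827 0.845]
```

View pics/top0.png

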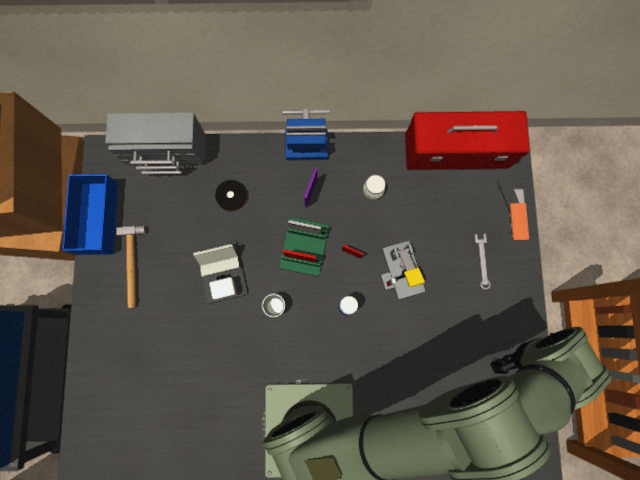

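View pics/side0.png

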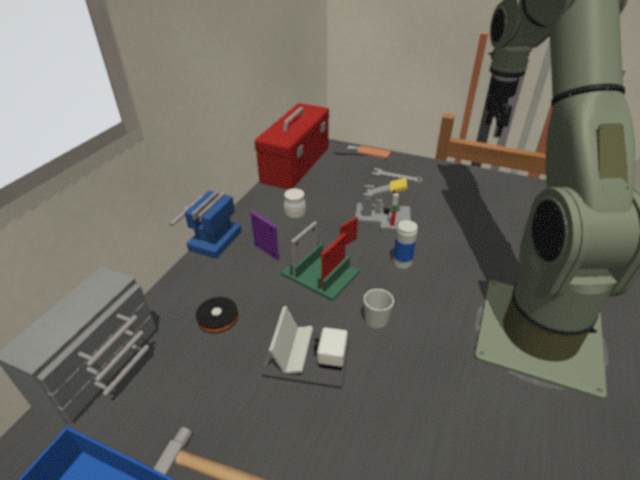

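The top view shows the green rack at (304,247) with the red plate at (300,256) and the steel plate at (305,227). The stand is at (221,272), the console at (404,270) with its yellow pad at (415,277), and the small red decoy at (353,251). The side view shows the same things. I'll zoom in on the key parts next.

```bash
cat > h.py <<'E'
import numpy as np,cv2
from bench import ctrl,optics
def ray(n,uv):
    p=optics.camera_params(n);R=np.array(p["R"]);c=-R.T@np.array(p["t"])
    d=R.T@np.linalg.solve(p["mtx"],[uv[0],uv[1],1.]);return c,d/np.linalg.norm(d)
def plane(n,uv,z):
    c,d=ray(n,uv);return c+d*(z-c[2])/d[2]
def tri(uv1,uv2):
    a,d=ray("top",uv1);b,e=ray("side",uv2)
    s=np.linalg.lstsq(np.c_[d,-e],b-a,rcond=None)[0]
    P,Q=a+s[0]*d,b+s[1]*e;return (P+Q)/2,np.linalg.norm(P-Q)
def proj(n,X):
    p=optics.camera_params(n);v=np.array(p["mtx"])@(np.array(p["R"])@X+p["t"]);return v[:2]/v[2]
E
python3 - <<'E'
from h import *
t=cv2.imread("pics/top0.png");s=cv2.imread("pics/side0.png")
def c(im,x,y,w,h,k):return cv2.resize(im[y:y+h,x:x+w],None,fx=k,fy=k,interpolation=cv2.INTER_CUBIC)
cv2.imwrite("pics/c1.png",np.vstack([np.hstack([c(t,190,235,80,60,5),c(t,265,215,80,60,5)]),np.hstack([c(t,370,235,80,60,5),c(s,255,300,100,75,4)])]))
def m(im,lo,hi,name,minA=20):
    hsv=cv2.cvtColor(im,cv2.COLOR_BGR2HSV);k=cv2.inRange(hsv,lo,hi)
    for q in cv2.findContours(k,0,2)[0]:
        if cv2.contourArea(q)>minA: 
            b=cv2.boxPoints(cv2.minAreaRect(q));M=cv2.moments(q);print(name,cv2.contourArea(q),np.round([M['m10']/M['m00'],M['m01']/M['m00']],1),np.round(b,1).tolist())
for n,im in(("top",t),("side",s)):
    m(im,(0,170,60),(6,255,255),n+" red");m(im,(22,150,90),(33,255,255),n+" yel");m(im,(55,60,30),(85,255,255),n+" green")
E
```

```text
top red 167.5 [299.5 255.3] [[282.0, 255.0], [283.20001220703125, 248.8000030517578], [316.1000061035156, 255.39999389648438], [314.8999938964844, 261.6000061035156]]
top red 97.0 [352.5 251.1] [[341.0, 249.60000610351562], [343.3999938964844, 244.1999969482422], [363.5, 252.8000030517578], [361.20001220703125, 258.20001220703125]]
top red 6418.5 [466.1 139.2] [[404.70001220703125, 112.19999694824219], [528.5, 110.5999984741211], [529.2000122070312, 167.60000610351562], [405.3999938964844, 169.10000610351562]]
top yel 244.0 [414. 277.] [[403.20001220703125, 271.20001220703125], [419.8999938964844, 266.20001220703125], [424.70001220703125, 282.5], [408.0, 287.5]]
top green 1437.5 [304.6 248.5] [[278.6000061035156, 267.8999938964844], [289.20001220703125, 216.1999969482422], [329.20001220703125, 224.5], [318.6000061035156, 276.1000061035156]]
side red 727.0 [338.2 247.3] [[310.6000061035156, 268.6000061035156], [350.20001220703125, 214.5], [365.79998779296875, 225.89999389648438], [326.20001220703125, 280.0]]
side red 3994.0 [291.1 145.6] [[238.0, 158.0], [307.0, 89.0], [348.0, 130.0], [279.0, 199.0]]
side yel 129.5 [398.1 185.2] [[391.0, 180.0], [406.0, 180.0], [406.0, 191.0], [391.0, 191.0]]
side green 1591.5 [321.5 274.6] [[280.6000061035156, 273.70001220703125], [302.3999938964844, 231.8000030517578], [362.6000061035156, 263.1000061035156], [340.79998779296875, 305.0]]
```

View pics/c1.png

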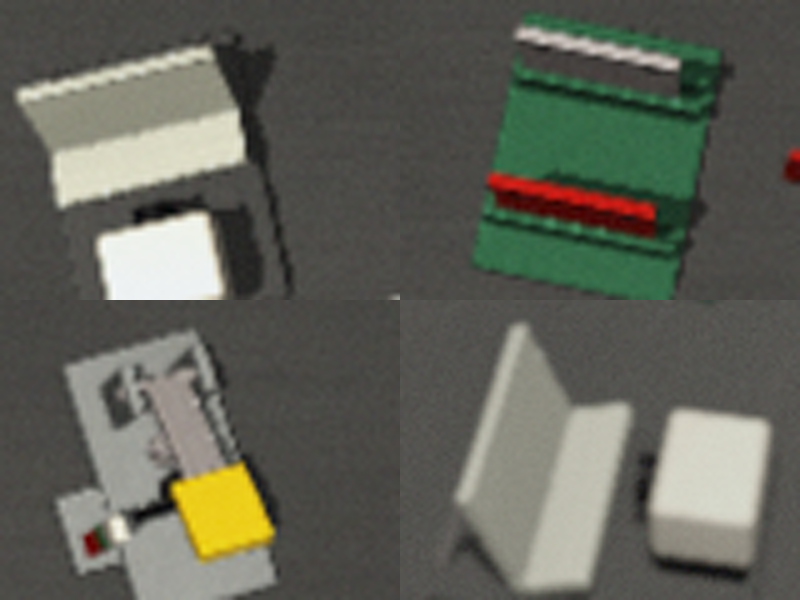

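The crops show these features, in crop pixels:
- **Rest:** top front edge (28,103)-(215,56), corner (52,158)-(238,112), ledge front (60,206)-(245,160).
- **Red plate:** bright top strip from about (490,182) to (655,215).
- **Console:** yellow pad, with the post at lower left.

I'll convert these to world positions.

```bash
python3 - <<'E'
from h import *
np.set_printoptions(precision=4,suppress=True)
def W(cx,cy,ox,oy,z,k=5,n="top",kx=0,ky=0): return plane(n,((cx-kx+.5)/k-.5+ox,(cy-ky+.5)/k-.5+oy),z)
def rep(nm,a,b): d=b-a;print(nm,a,b,"mid",(a+b)/2,"len",np.linalg.norm(d[:2]),"yaw y-axis dir",np.degrees(np.arctan2(-d[1],-d[0])))
R=lambda x,y,z:W(x,y,190,235,z)
zt=.028+.072*np.cos(.35)
rep("rest top front",R(28,103,zt),R(215,56,zt))
rep("corner",R(52,158,.028),R(238,112,.028))
rep("ledge front",R(60,206,.028+.035*np.sin(.35)),R(245,160,.040))
# red top face: bright
t=cv2.imread("pics/top0.png").astype(int)
for v in range(246,264): print(v,t[v,280:320:3,2].tolist())
k=((t[:,:,2]>190)&(t[:,:,1]<60)).astype(np.uint8);k[:,:275]=0;k[:,325:]=0;k[:240]=0;k[265:]=0
pts=np.argwhere(k)[:,::-1].astype(np.float32);b=cv2.boxPoints(cv2.minAreaRect(pts));print(b,pts.mean(0))
c=plane("top",pts.mean(0),.132);print("red top centre",c)
q=np.array([plane("top",p,.132) for p in pts])[:,:2];u=np.linalg.svd(q-q.mean(0))[2][0];print("dir",np.degrees(np.arctan2(u[1],u[0])),np.ptp((q-q.mean(0))@u))
# rack base corners z .012
hsv=cv2.cvtColor(t.astype(np.uint8),cv2.COLOR_BGR2HSV)
S=lambda x,y,z:W(x,y,265,215,z,kx=400)
rep("rack front base",S(475,265,.012),S(678,305,.012)); rep("steel top",S(518,32,.132),S(680,66,.132))
C=lambda x,y,z:W(x,y,370,235,z,ky=300)
P=[C(172,487,.12),C(243,463,.12),C(273,538,.13+.004),C(203,558,.134)]
print("pad corners",np.array(P));
rep("pad far",P[0],P[1]);rep("base far edge",C(65,367,.02),C(195,330,.02))
print("pad tri",tri((414,277),(398.1,185.2)),"post top",C(118,530,.13))
E
```

```text
rest top front [0.5184 0.336  0.0956] [0.5459 0.2237 0.0956] mid [0.5322 0.2799 0.0956] len 0.11560551161219125 yaw y-axis dir 103.74189970632574
corner [0.4935 0.3363 0.028 ] [0.5214 0.2198 0.028 ] mid [0.5075 0.2781 0.028 ] len 0.11976611157646586 yaw y-axis dir 103.45307901524508
ledge front [0.4619 0.3276 0.04  ] [0.4893 0.2131 0.04  ] mid [0.4756 0.2703 0.04  ] len 0.11777434978813929 yaw y-axis dir 103.47414282443361
246 [76, 66, 55, 51, 55, 50, 53, 57, 53, 56, 53, 55, 53, 55]
247 [77, 58, 57, 56, 52, 50, 55, 57, 53, 51, 51, 54, 51, 55]
248 [73, 59, 57, 54, 52, 53, 53, 50, 55, 53, 52, 55, 54, 52]
249 [75, 113, 83, 55, 54, 37, 47, 56, 55, 50, 52, 53, 59, 55]
250 [75, 191, 151, 120, 57, 28, 26, 47, 48, 52, 51, 50, 61, 54]
251 [76, 183, 204, 197, 122, 84, 30, 23, 30, 49, 48, 51, 47, 49]
252 [69, 107, 184, 196, 200, 165, 117, 65, 28, 26, 38, 47, 54, 54]
253 [74, 67, 69, 139, 176, 205, 201, 142, 107, 37, 29, 29, 47, 47]
254 [74, 63, 68, 68, 85, 184, 180, 195, 190, 118, 78, 30, 25, 34]
255 [76, 59, 73, 76, 74, 69, 112, 176, 192, 197, 160, 119, 45, 30]
256 [74, 57, 65, 71, 75, 75, 75,
[... 779 characters left out ...]
r 78.15214438386585
steel top [0.6127 0.0533 0.132 ] [ 0.5909 -0.043   0.132 ] mid [0.6018 0.0051 0.132 ] len 0.09874730012182702 yaw y-axis dir 77.23347566765841
pad corners [[ 0.4575 -0.2873  0.12  ]
 [ 0.4712 -0.3299  0.12  ]
 [ 0.4255 -0.342   0.134 ]
 [ 0.4143 -0.3007  0.134 ]]
pad far [ 0.4575 -0.2873  0.12  ] [ 0.4712 -0.3299  0.12  ] mid [ 0.4643 -0.3086  0.12  ] len 0.0447694187452026 yaw y-axis dir 107.87406945667388
base far edge [ 0.5461 -0.2414  0.02  ] [ 0.5691 -0.3254  0.02  ] mid [ 0.5576 -0.2834  0.02  ] len 0.08703887233175812 yaw y-axis dir 105.30380661782203
pad tri (array([ 0.4425, -0.3158,  0.1208]), np.float64(0.00034395710933753077)) post top [ 0.4315 -0.2527  0.13  ]
```

Everything agrees with the given sizes:
- **Red plate:** top centre about (.5145, .021, .132), normal azimuth -12.2°.
- **Rest:** corner about (.5075, .278, .028), its x pointing at azimuth 193.5°.
- **Console:** origin about (.4765, -.3055), yaw about 16°.

I'll put these in a helper that works out the shifts.

```bash
cat >> h.py <<'E'
from scipy.spatial.transform import Rotation as Ro
np.set_printoptions(precision=4,suppress=True)
D=np.radians
def frame(ydir,z):
    y=np.array([np.cos(D(ydir)),np.sin(D(ydir)),0]);z=np.array(z,float);z/=np.linalg.norm(z);y-=z*(y@z);y/=np.linalg.norm(y)
    return Ro.from_matrix(np.c_[np.cross(y,z),y,z])
xh=np.array([np.cos(D(193.5)),np.sin(D(193.5)),0]);ez=np.array([0,0,1.])
RX=np.cos(.35)*xh+np.sin(.35)*ez;RZ=-np.sin(.35)*xh+np.cos(.35)*ez;RY=np.cross(RZ,RX);RC=np.array([.5075,.2783,.028])
def rest(x,y,z):return RC+RX*x+RY*y+RZ*z
def delta(pos,rot):
    s=ctrl.get_state();r=Ro.from_quat(s["orientation"])
    print("shift",r.inv().apply(np.array(pos)-s["tool_pos"]),"turn",(r.inv()*rot).as_rotvec(),"t",s["time_s"],"tcp",np.array(s["tool_pos"]),"F",np.array(s["wrist_force"]),"q",np.array(s["q"]))
E
python3 - <<'E'
from h import *
delta([.5145,.021,.21],frame(-12.2,[0,0,-1]))
p=np.array([[52,158],[238,112]])
# side check of the rest model (crop coords in c1)
for P in(rest(0,.06,0),rest(0,-.06,0),rest(0,.06,.072),rest(0,-.06,.072),rest(.035,.06,0),rest(.035,-.06,0)):
    print((proj("side",P)-[255,300]+.5)*4-.5+[400,300], (proj("top",P)-[190,235]+.5)*5-.5)
E
```

```text
shift [ 0.4823 -0.3943  0.0212] turn [-0.0009 -0.0004 -0.959 ] t 0.1 tcp [ 0.2232 -0.5297  0.2309] F [-0.0726 -0.2565  0.0014] q [ 1.1303  0.707  -0.0276  1.4849  0.022   0.9509 -0.0755]
[577.0938 407.4814] [237.8175 111.8548]
[530.6297 582.495 ] [ 51.486  158.0945]
[529.4112 322.7804] [211.6542  56.6412]
[476.1369 496.7208] [ 17.3263 104.6342]
[632.3921 401.029 ] [246.2403 159.6781]
[590.7758 577.5979] [ 57.7588 206.6328]
```

```bash
python3 -m pendant '[[[0.035,-0.029,0.002],[0,0,-0.1]],[[0.07,-0.058,0.004],[0,0,-0.22]],[[0.107,-0.088,0.006],[0,0,-0.36]],[[0.145,-0.118,0.008],[0,0,-0.5]],[[0.183,-0.149,0.01],[0,0,-0.64]],[[0.22,-0.18,0.012],[0,0,-0.78]],[[0.26,-0.21,0.014],[0,0,-0.9]],[[0.298,-0.242,0.016],[0,0,-0.959]]]' 1; python3 -c "
from h import *
delta([.5145,.021,.21],frame(-12.2,[0,0,-1]))"
```

```text
time_s: 0.9
tool_pos: [0.4046, -0.1894, 0.2152]
orientation: [0.777, 0.63, 0.0, -0.0]
wrist_force: [0.8, -1.4, 0.4]
gripper_width: 0.0849
grip_force: 0.0
shift [0.2286 0.064  0.0052] turn [ 0.     -0.0002  0.0044] t 0.9 tcp [ 0.4046 -0.1894  0.2152] F [ 0.7573 -1.3931  0.4462] q [ 0.518   0.5559 -0.2508  1.947   0.2139  0.6639 -0.0743]
```

```bash
python3 -m pendant '[[[0.04,0.011,0],[0,0,0]],[[0.08,0.022,0.001],[0,0,0]],[[0.12,0.033,0.002],[0,0,0]],[[0.16,0.045,0.003],[0,0,0]],[[0.195,0.055,0.004],[0,0,0.002]],[[0.22,0.062,0.005],[0,0,0.004]],[[0.2285,0.064,0.005],[0,0,0.004]],[[0.2285,0.064,0.005],[0,0,0.004]]]' 1; python3 - <<'E'
from h import *
delta([.5145,.021,.102],frame(-12.2,[0,0,-1]))
s=optics.read_camera("side")[:,:,::-1];cv2.imwrite("pics/s1.png",cv2.resize(s[130:330,230:450],None,fx=3,fy=3))
E
```

```text
time_s: 1.7
tool_pos: [0.5148, 0.0193, 0.21]
orientation: [0.779, 0.627, -0.0, -0.0]
wrist_force: [-0.6, -0.8, -0.0]
gripper_width: 0.0856
grip_force: 0.0
shift [ 0.0016 -0.0005  0.108 ] turn [-0.0006 -0.0001 -0.0027] t 1.7 tcp [0.5148 0.0193 0.21  ] F [-0.5658 -0.7912 -0.0123] q [ 0.0105  0.6497 -0.1975  1.7283  0.1691  0.7806 -0.4839]
```

View pics/s1.png

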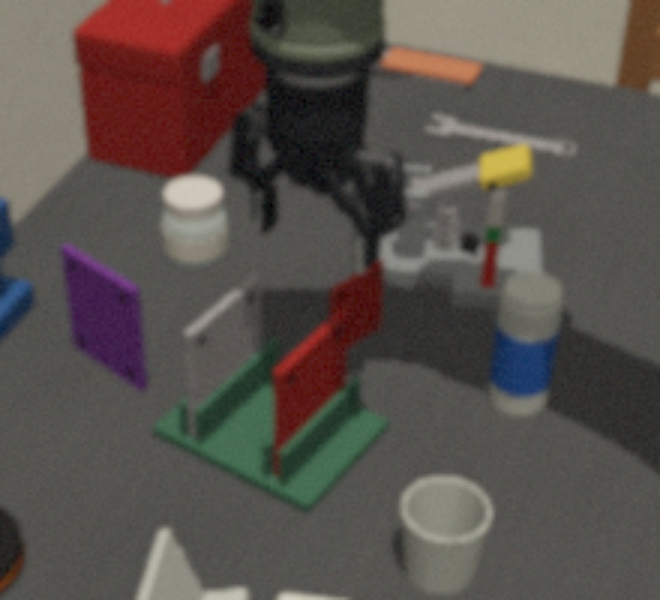

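The fingers straddle the red plate's top edge (plate top near (310,350), fingers at (265,225) and (370,250)). Next I descend and grip.

```bash
python3 -m pendant '[[[0.001,0,0.03],[0,0,0]],[[0.002,0,0.06],[0,0,0]],[[0.002,-0.0005,0.085],[0,0,-0.002]],[[0.002,-0.0005,0.1],[0,0,-0.003]],[[0.002,-0.0005,0.107],[0,0,-0.003]],[[0.002,-0.0005,0.108],[0,0,-0.003]],[[0.002,-0.0005,0.108],[0,0,-0.003]]]' 1; python3 -m pendant '[[[0,0,0],[0,0,0]],[[0,0,0],[0,0,0]],[[0,0,0],[0,0,0]],[[0,0,0],[0,0,0]],[[0,0,0],[0,0,0]],[[0,0,0],[0,0,0]],[[0,0,0],[0,0,0]],[[0,0,0],[0,0,0]]]' -1 60
```

```text
time_s: 2.45
tool_pos: [0.5149, 0.0202, 0.1029]
orientation: [0.779, 0.627, 0.0, 0.0]
wrist_force: [0.3, -0.6, -0.1]
gripper_width: 0.0851
grip_force: 0.0
time_s: 3.25
tool_pos: [0.5145, 0.0208, 0.1025]
orientation: [0.779, 0.628, -0.0, -0.0]
wrist_force: [-2.7, 0.5, 6.0]
gripper_width: 0.0069
grip_force: 59.1
```

```bash
python3 -m pendant '[[[0,0,-0.01],[0,0,0]],[[0,0,-0.03],[0,0,0]],[[0,0,-0.05],[0,0,0]],[[0,0,-0.075],[0,0,0]],[[0,0,-0.1],[0,0,0]],[[0,0,-0.12],[0,0,0]],[[0,0,-0.13],[0,0,0]],[[0,0,-0.13],[0,0,0]]]'; python3 - <<'E'
from h import *
t=cv2.cvtColor(optics.read_camera("side"),cv2.COLOR_RGB2BGR);cv2.imwrite("pics/s2.png",t)
# plate held: TCP 30 mm below top edge. target above rest: plate x=14, bottom 60 mm above ledge
tool=frame(13.5,-RZ)
delta(rest(.014,0,.150),tool)
delta(rest(.006,0,.0885),tool)
print(rest(.014,0,.15))
E
```

```text
time_s: 4.05
tool_pos: [0.515, 0.0207, 0.2332]
orientation: [0.779, 0.628, 0.001, 0.0]
wrist_force: [-0.5, 0.7, -5.0]
gripper_width: 0.0071
grip_force: 58.7
shift [ 0.2669 -0.0272  0.0585] turn [ 0.3441 -0.0788 -0.4451] t 4.1 tcp [0.5146 0.0207 0.2322] F [-0.3703  0.0115 -3.8779] q [ 0.0139  0.6197 -0.2075  1.6968  0.1611  0.8417 -0.4778]
shift [ 0.261  -0.0394  0.119 ] turn [ 0.3441 -0.0788 -0.4451] t 4.1 tcp [0.5146 0.0207 0.2322] F [-0.3703  0.0115 -3.8779] q [ 0.0139  0.6197 -0.2075  1.6968  0.1611  0.8417 -0.4778]
[0.5447 0.2872 0.1737]
```

```bash
python3 -m pendant '[[[0.02,0,0],[0.02,0,-0.03]],[[0.055,-0.005,0],[0.07,-0.015,-0.09]],[[0.095,-0.01,0],[0.13,-0.03,-0.17]],[[0.135,-0.015,0],[0.19,-0.045,-0.25]],[[0.175,-0.02,0],[0.25,-0.06,-0.33]],[[0.215,-0.024,0.005],[0.31,-0.07,-0.4]],[[0.25,-0.027,0.01],[0.335,-0.077,-0.435]],[[0.267,-0.027,0.015],[0.344,-0.079,-0.445]]]';python3 -m pendant '[[[0,0,0],[0,0,0]],[[0,0,0],[0,0,0]]]'; python3 - <<'E'
from h import *
tool=frame(13.5,-RZ)
delta(rest(.014,0,.150),tool)
for n in("side","top"):
    t=cv2.cvtColor(optics.read_camera(n),cv2.COLOR_RGB2BGR);cv2.imwrite(f"pics/{n}3.png",t)
a=cv2.imread("pics/side3.png");b=cv2.imread("pics/top3.png")
f=lambda im,x,y:cv2.resize(im[y:y+150,x:x+100],None,fx=4,fy=4,interpolation=cv2.INTER_CUBIC)
cv2.imwrite("pics/m3.png",np.hstack([f(a,260,240),f(b,180,180)]))
E
```

```text
time_s: 4.9
tool_pos: [0.5439, 0.2906, 0.2146]
orientation: [0.608, 0.774, -0.138, -0.109]
wrist_force: [0.1, -0.2, -3.2]
gripper_width: 0.0073
grip_force: 58.8
time_s: 5.1
tool_pos: [0.5449, 0.2871, 0.2159]
orientation: [0.61, 0.773, -0.138, -0.108]
wrist_force: [0.0, -0.4, -3.5]
gripper_width: 0.0073
grip_force: 58.9
shift [0.0002 0.0144 0.0396] turn [-0.0015  0.0012 -0.0003] t 5.1 tcp [0.5449 0.2871 0.2159] F [ 0.0019 -0.4027 -3.5124] q [-0.3967  1.0177 -0.3202  0.8475  0.1448  1.6347 -0.3944]
```

View pics/m3.png

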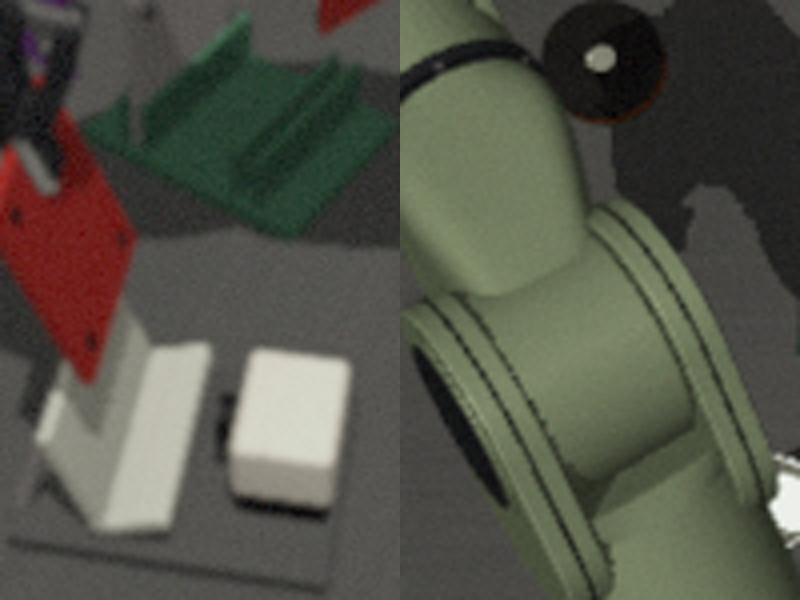

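The plate hangs tilted above and in front of the back, with its lower corner near (85,380) in the crop and clear of the marking head. I'll lower it along the slope.

```bash
python3 -m pendant '[[[0,0.004,0.01],[0,0,0]],[[0,0.008,0.025],[0,0,0]],[[0,0.012,0.042],[0,0,0]],[[0,0.0145,0.059],[0,0,0]],[[0,0.016,0.074],[0,0,0]],[[0,0.0165,0.085],[0,0,0]],[[0,0.0165,0.0915],[0,0,0]],[[0,0.0165,0.0915],[0,0,0]]]'; python3 - <<'E'
from h import *
tool=frame(13.5,-RZ)
delta(rest(.004,0,.0905),tool)
t=cv2.cvtColor(optics.read_camera("side"),cv2.COLOR_RGB2BGR)
cv2.imwrite("pics/s4.png",cv2.resize(t[260:400,240:380],None,fx=4,fy=4,interpolation=cv2.INTER_CUBIC))
E
```

```text
time_s: 6.0
tool_pos: [0.5293, 0.2831, 0.1251]
orientation: [0.61, 0.773, -0.137, -0.108]
wrist_force: [-0.4, 0.1, -3.8]
gripper_width: 0.0071
grip_force: 58.9
shift [0.0004 0.0083 0.0084] turn [-0.0009  0.0005 -0.0005] t 6.0 tcp [0.5293 0.2831 0.1251] F [-0.3662  0.0684 -3.7694] q [-0.3842  1.0727 -0.3209  1.0486  0.1647  1.3837 -0.4125]
```

View pics/s4.png

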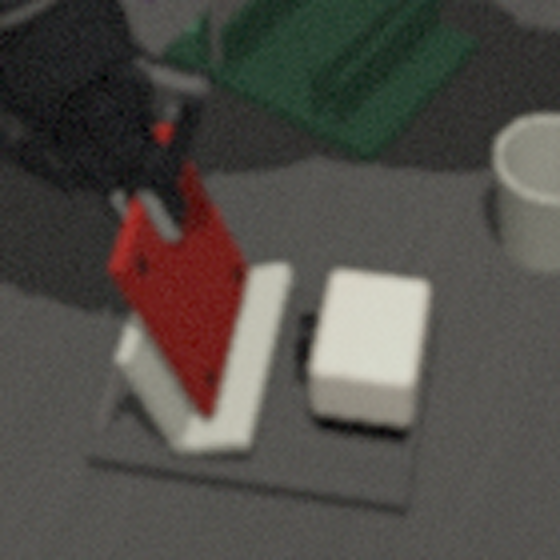

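The plate is just over the ledge, roughly centred. Next I lower it to contact.

```bash
python3 -m pendant '[[[0,0.001,0.002],[0,0,0]],[[0,0.002,0.004],[0,0,0]],[[0,0.003,0.006],[0,0,0]],[[0,0.004,0.007],[0,0,0]],[[0,0.004,0.008],[0,0,0]],[[0,0.004,0.008],[0,0,0]]]'; python3 -m pendant '[[[0,0.001,0],[0,0,0]],[[0,0.002,0],[0,0,0]],[[0,0.003,0.0],[0,0,0]],[[0,0.003,0.0],[0,0,0]]]'
```

```text
time_s: 6.65
tool_pos: [0.5306, 0.2839, 0.1168]
orientation: [0.61, 0.773, -0.137, -0.108]
wrist_force: [0.5, 0.6, -4.0]
gripper_width: 0.0068
grip_force: 59.1
time_s: 7.05
tool_pos: [0.5334, 0.2846, 0.1157]
orientation: [0.61, 0.773, -0.137, -0.108]
wrist_force: [0.3, 0.4, -3.8]
gripper_width: 0.0069
grip_force: 59.0
```

```bash
python3 -m pendant '[[[0,0,0.001],[0,0,0]],[[0,0,0.002],[0,0,0]],[[0,0,0.002],[0,0,0]]]'; python3 -m pendant '[[[0,0,0.001],[0,0,0]],[[0,0,0.002],[0,0,0]],[[0,0,0.002],[0,0,0]]]' | sed -n 2,4p
```

```text
time_s: 7.35
tool_pos: [0.5336, 0.2843, 0.1152]
orientation: [0.61, 0.773, -0.136, -0.107]
wrist_force: [4.4, -2.1, 14.4]
gripper_width: 0.0068
grip_force: 61.8
tool_pos: [0.5338, 0.2844, 0.1151]
orientation: [0.61, 0.773, -0.134, -0.106]
wrist_force: [9.1, -3.5, 35.1]
```

```bash
python3 -m pendant '[[[0,0,-0.002],[0,0,0]],[[0,0.001,-0.0025],[0,0,0]],[[0,0.002,-0.0025],[0,0,0]],[[0,0.002,-0.0025],[0,0,0]]]'; python3 -c "
from h import *
delta(rest(.004,0,.0905),frame(13.5,-RZ))"
```

```text
time_s: 8.05
tool_pos: [0.5348, 0.2847, 0.1148]
orientation: [0.61, 0.773, -0.137, -0.108]
wrist_force: [0.6, -3.1, 15.9]
gripper_width: 0.0066
grip_force: 61.9
shift [ 0.0002 -0.0006  0.0007] turn [ 0.0001  0.0002 -0.0003] t 8.05 tcp [0.5348 0.2847 0.1148] F [ 0.608  -3.1059 15.8931] q [-0.3854  1.0942 -0.319   1.0277  0.1684  1.3822 -0.4082]
```

Lower edge is on the ledge and the plate touches the back. Releasing.

```bash
python3 -m pendant '[[[0,0,0],[0,0,0]],[[0,0,0],[0,0,0]],[[0,0,0],[0,0,0]],[[0,0,0],[0,0,0]],[[0,0,0],[0,0,0]],[[0,0,0],[0,0,0]]]' 0.2; python3 -m pendant '[[[0,0,-0.01],[0,0,0]],[[0,0,-0.03],[0,0,0]],[[0,0,-0.055],[0,0,0]],[[0,0,-0.08],[0,0,0]],[[0,0,-0.1],[0,0,0]],[[0,0,-0.11],[0,0,0]],[[0,0,-0.11],[0,0,0]]]'; python3 - <<'E'
from h import *
# press pose above console
delta([.4333,-.318,.20],frame(-74+0,[0,0,-1])); delta([.4333,-.318,.20],frame(-36,[0,0,-1]))
t=cv2.cvtColor(optics.read_camera("side"),cv2.COLOR_RGB2BGR)
cv2.imwrite("pics/s5.png",cv2.resize(t[260:400,240:380],None,fx=4,fy=4,interpolation=cv2.INTER_CUBIC))
E
```

```text
time_s: 8.65
tool_pos: [0.5346, 0.2849, 0.1137]
orientation: [0.61, 0.773, -0.137, -0.108]
wrist_force: [-0.4, 0.5, 0.6]
gripper_width: 0.051
grip_force: 0.0
time_s: 9.35
tool_pos: [0.5719, 0.294, 0.2185]
orientation: [0.61, 0.773, -0.136, -0.107]
wrist_force: [0.5, -0.2, -0.1]
gripper_width: 0.0515
grip_force: 0.0
shift [-0.5628 -0.2547  0.1117] turn [-0.2776  0.265   1.5103] t 9.35 tcp [0.5719 0.294  0.2185] F [ 0.5303 -0.2226 -0.0653] q [-0.41    1.0843 -0.3105  0.6567  0.1522  1.7519 -0.3665]
shift [-0.5628 -0.2547  0.1117] turn [-0.3261  0.1498  0.8548] t 9.35 tcp [0.5719 0.294  0.2185] F [ 0.5303 -0.2226 -0.0653] q [-0.41    1.0843 -0.3105  0.6567  0.1522  1.7519 -0.3665]
```

View pics/s5.png

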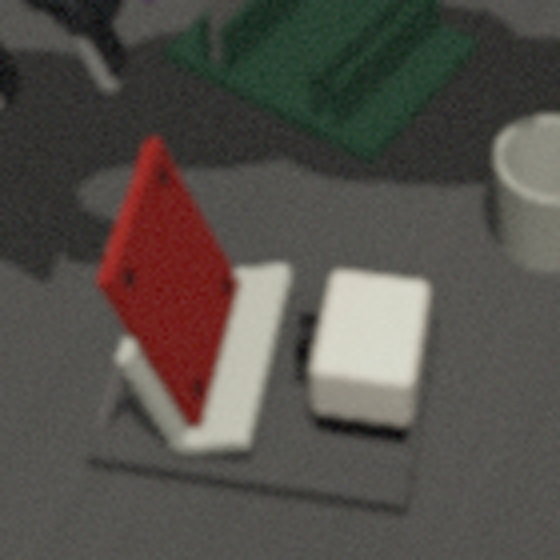

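The plate leans on the back with its lower edge on the ledge: top near corner (100,283), top far (155,135), bottom near (195,425). Now I head to the console with the fingers shut.

```bash
python3 -m pendant '[[[-0.02,-0.01,0.004],[-0.01,0.005,0.03]],[[-0.055,-0.025,0.01],[-0.05,0.02,0.12]],[[-0.095,-0.043,0.018],[-0.1,0.045,0.25]],[[-0.135,-0.061,0.026],[-0.15,0.07,0.38]],[[-0.175,-0.079,0.033],[-0.2,0.09,0.5]],[[-0.215,-0.097,0.04],[-0.25,0.11,0.62]],[[-0.25,-0.113,0.048],[-0.29,0.13,0.74]],[[-0.285,-0.129,0.055],[-0.326,0.15,0.855]]]' -1 40; python3 - <<'E'
from h import *
delta([.4333,-.318,.19],frame(-36,[0,0,-1]))
for P in(rest(.008,-.05,.12),rest(.008,.05,.12),rest(.008,-.05,0)): print((proj("side",P)-[240,260]+.5)*4-.5)
E
```

```text
time_s: 10.2
tool_pos: [0.5004, -0.018, 0.2097]
orientation: [0.892, 0.452, -0.001, 0.001]
wrist_force: [1.2, -0.3, 0.5]
gripper_width: -0.0001
grip_force: 0.0
shift [-0.2814  0.1236  0.0202] turn [ 0.0005  0.0014 -0.0056] t 10.2 tcp [ 0.5004 -0.018   0.2097] F [ 1.1576 -0.2628  0.4834] q [ 0.0286  0.6278 -0.101   1.78    0.0902  0.7387 -0.7539]
[116.6921 277.9075]
[164.3007 133.7643]
[208.3618 425.4803]
```

```bash
python3 -m pendant '[[[-0.03,0.013,0.002],[0,0,0]],[[-0.075,0.033,0.005],[0,0,0]],[[-0.12,0.053,0.008],[0,0,0]],[[-0.165,0.072,0.011],[0,0,0]],[[-0.21,0.092,0.014],[0,0,0]],[[-0.25,0.11,0.017],[0,0,-0.003]],[[-0.275,0.121,0.02],[0,0,-0.005]],[[-0.2815,0.1235,0.02],[0,0,-0.005]]]' -1; python3 -m pendant '[[[0,0,0],[0,0,0]],[[0,0,0],[0,0,0]]]';python3 - <<'E'
from h import *
delta([.4333,-.318,.093],frame(-36,[0,0,-1]))
t=cv2.cvtColor(optics.read_camera("side"),cv2.COLOR_RGB2BGR)
cv2.imwrite("pics/s6.png",cv2.resize(t[120:260,320:460],None,fx=4,fy=4,interpolation=cv2.INTER_CUBIC))
E
```

```text
time_s: 11.0
tool_pos: [0.4342, -0.3193, 0.1893]
orientation: [0.891, 0.454, -0.002, -0.0]
wrist_force: [-0.1, 0.6, -0.2]
gripper_width: 0.0002
grip_force: 0.0
time_s: 11.2
tool_pos: [0.4365, -0.3152, 0.1901]
orientation: [0.89, 0.457, -0.001, -0.0]
wrist_force: [0.5, 0.1, -0.1]
gripper_width: -0.0002
grip_force: 0.0
shift [-0.004  -0.0008  0.0971] turn [-0.0014  0.0013  0.0062] t 11.2 tcp [ 0.4365 -0.3152  0.1901] F [ 0.4888  0.1215 -0.1285] q [ 0.6557  0.7079 -0.1682  1.6722  0.1576  0.7763 -0.2078]
```

View pics/s6.png

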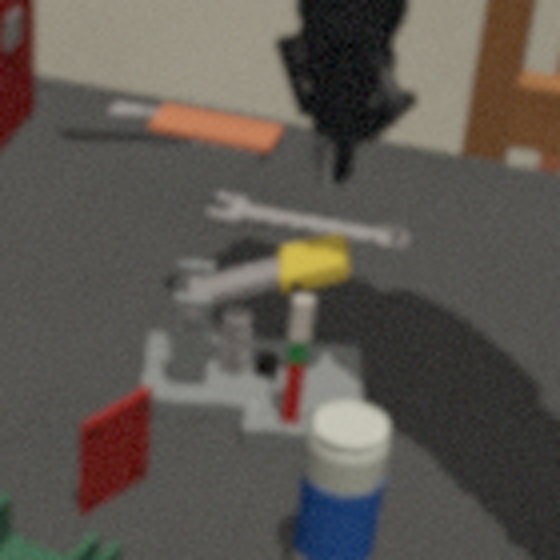

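Shut fingertips at (335,180) are above the yellow pad at (313,262). I'll press down in two stages.

```bash
python3 -m pendant '[[[-0.001,0,0.02],[0,0,0]],[[-0.003,0,0.045],[0,0,0]],[[-0.004,-0.001,0.055],[0,0,0]],[[-0.004,-0.001,0.063],[0,0,0]],[[-0.004,-0.001,0.07],[0,0,0]],[[-0.004,-0.001,0.077],[0,0,0]],[[-0.004,-0.001,0.083],[0,0,0]],[[-0.004,-0.001,0.083],[0,0,0]]]'; python3 -m pendant '[[[0,0,0.004],[0,0,0]],[[0,0,0.008],[0,0,0]],[[0,0,0.012],[0,0,0]],[[0,0,0.012],[0,0,0]],[[0,0,0.012],[0,0,0]]]'; python3 - <<'E'
from h import *
print(ctrl.get_state()["wrist_force"])
a,b=[cv2.cvtColor(optics.read_camera(n),cv2.COLOR_RGB2BGR) for n in("side","side")]
cv2.imwrite("pics/s7.png",np.hstack([cv2.resize(a[150:240,350:440],None,fx=5,fy=5,interpolation=cv2.INTER_CUBIC),cv2.resize(a[270:370,250:320],(315,450),interpolation=cv2.INTER_CUBIC)]))
E
```

```text
time_s: 12.05
tool_pos: [0.4328, -0.3192, 0.1067]
orientation: [0.89, 0.456, -0.001, -0.0]
wrist_force: [-0.4, -0.9, 3.3]
gripper_width: 0.0001
grip_force: 1.5
time_s: 12.55
tool_pos: [0.4327, -0.3193, 0.0951]
orientation: [0.89, 0.456, -0.001, -0.0]
wrist_force: [-2.9, -0.3, 4.6]
gripper_width: -0.0001
grip_force: 2.1
[-2.9015 -0.3421  4.5737]
```

View pics/s7.png

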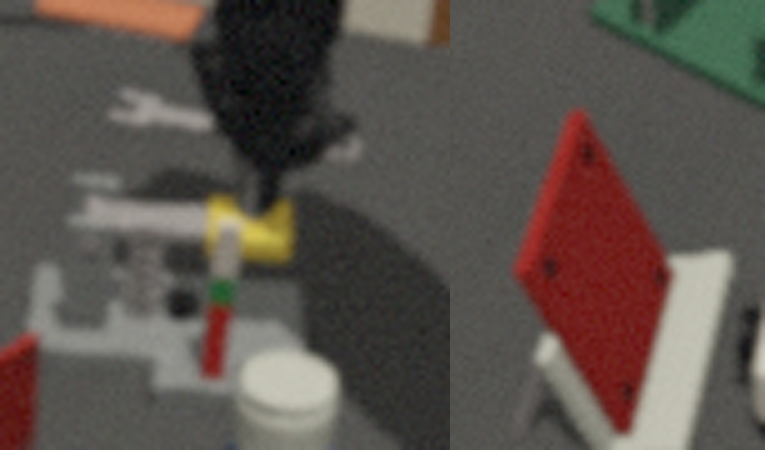

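The lever looks level (pad at (250,225)), and the force of about 4.6 N fits. The plate is still seated. I'll trim 1.5 mm, hold and hand in.

```bash
python3 -m pendant '[[[0,0,0.0015],[0,0,0]],[[0,0,0.0015],[0,0,0]],[[0,0,0.0015],[0,0,0]],[[0,0,0.0015],[0,0,0]],[[0,0,0.0015],[0,0,0]],[[0,0,0.0015],[0,0,0]],[[0,0,0.0015],[0,0,0]],[[0,0,0.0015],[0,0,0]]]' && python3 -c "
from bench import workorder
print(workorder.job_done())"
```

```text
time_s: 13.45
tool_pos: [0.4328, -0.3193, 0.0936]
orientation: [0.89, 0.456, -0.001, 0.0]
wrist_force: [-3.1, -2.0, 4.2]
gripper_width: 0.0
grip_force: 2.3
the job is handed in; nothing more can be done
None
```

I handed the job in at about 13.5 s: the red plate is let go and leaning on the rest, and the arm is still pressing the dead-man lever at about level with roughly 4 N; the hand-in reported no pass or fail.

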